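# Open the bonding press and draw out the meter shell

## Robot

A 7-joint arm with a two-finger parallel gripper is mounted at the origin on the work surface. World frame = base frame: x ahead of the robot, y to its left, z up, the work surface at z = 0. Lengths are in m, angles in rad, forces in N, time in s.
With the tool pointing down it reaches from about 0.4 to 0.85 m from the base axis. Payload 10.4 kg.
Tool frame: the origin (TCP) lies at the very end of the fingers, on their centre line; the grasp point (between the pads) lies 19 mm behind it; z points along the fingers, y is the line along which they close (so a half turn about z gives the same grasp; the last joint's range is limited). The gripper opens to 87 mm and grips with 3 to 60 N. Pads are 19 mm wide; open, the fingers measure 117 mm over their backs; the gripper's body (75 mm by 190 mm) begins 51 mm behind the grasp point.
Start: joints at [-0.023, 0.332, -0.065, 1.46, 0.022, 1.35, -0.088], TCP at [0.625, 0, 0.19] pointing down, gripper open.
Joint ranges: [-2.6, 2.6], [-0.5, 2.12], [-1.47, 1.34], [0.16, 2.42], [-1.27, 4.41], [0.06, 2.06], [-2.6, 2.6]. Speed limits (rad/s): [2.22, 2.22, 2.79, 2.79, 3.14, 3.14, 3.14].

## Interface

Orientations are given as a unit quaternion [w, x, y, z].
In Python, from bench import r gives the robot as it stands.
- The arm moves only by the tool move_arm, never from a script. Its argument "increments" is a list of rows, each a list of 7 numbers: the shift along the tool's x, y, z as a fraction of full scale, then the turn, a rotation vector about the tool's x, y, z as a fraction of full scale, then the gripper's target within -1 to 1 (shut at 1, half-way at 0, fully open at -1). In form: [[dx, dy, dz, wx, wy, wz, grip], ...]. A call has 1 to 20 rows; each row is the pose to reach, as a shift and turn from the pose commanded when the call began, along the tool's axes at that moment; what a row does not reach only later rows make up. Full scale, the value 1, is 50 cm for a shift and pi/2 rad for a turn. A row lasts 1/10 s, in which the tool goes at most 50 mm and 8.59 degrees, less where a joint would pass 70% of its speed; a pose out of reach is approached as far as the arm can. A call with a number of a shift or a turn outside -1 to 1 is refused whole. A call with a gripper value outside its range is refused whole. The fingers move at their own pace and stop on an object; "grip_force" is the grip in N (left out, the last holds). Time passes only in rows, so rows that repeat a pose let the fingers close. It gives the time, the measured TCP pose, the force, the opening and the grip force at its end, in the units of the state.
- r.get_obs(): the state, without advancing time (a new reading comes with each control period).
- r.capture(name): name is "scene" or "side" or "wrist"; returns the picture (420x560x3 uint8, red, green, blue); there is no depth.
- r.camera_params(name): a dict with "fovy" (degrees; the focal length in pixels is half the picture's height over the tangent of half this angle, whatever the lens; pixels are square), "cx", "cy" (the principal point, pixels), "cam_to_world" (4x4, takes a point from camera to world coordinates). Camera axes: x right, y down, z forward; pixel columns grow to the right and rows downward; lengths in m; the calibration is good to about 2 mm. The wrist camera is an equidistant fisheye: a pixel r from the principal point sees the ray r / f radians off the axis. A picture is of the moment at which its call begins: read the wrist's pose just before it. camera_params takes no time and is no camera call; for the wrist camera it gives the pose at the moment of the call.
- r.finish_job(): hands the job in; it is judged then, once.
Trained networks look in the newest picture that a camera, given by its name, has taken for a name from the list of things; names that differ only in an ending like _2 or _b are one class to them, and where a whole thing is asked for, a point or a joint stands for the part that bears it (a point fixed in the world has none). Each returns a list of dicts, best first, with "p" (0 to 1); they miss things now and then, are a little off and sometimes report something else, mostly with a low value. They report only what shows in the picture. A call takes as long as a camera call. They do not tell look-alikes from the thing itself.
- r.boxes_of(camera, query): "xy" ([column, row] in pixels, amid what is visible of it).
The state is a dict: "clock": time; "joint_pos": joint angles; "joint_vel": joint speeds; "joint_torque": joint torques, N m; "position": TCP position; "orientation": TCP orientation; "contact_force": force on the tool from outside, world axes, zero at the start; "moment": the same for the moment, N m; "gripper_width": finger opening in m; "grasp_force": force on a finger pad.
Only numpy, scipy, OpenCV 4.12 (cv2) and the standard library are available. Lean on these libraries where they do the work, as an engineer would, in place of code of your own. Each camera call takes 0.05 s, during which the arm holds its last target. There are 200 camera calls.

## Task

The window in the orange meter shell has set. Unscrew the press by its red handwheel, letting your hand rise with it rather than holding it down or pulling it up, until it sits snugly against its sprung top stop, without cranking it hard. Then draw the sledge by its black post fully out to the yellow front stop, with the shell still in its nest, let go, and leave everything else on the bench alone.

Things in the scene. Friction and masses are not known exactly. Their poses are not given: they have to be found in the camera images.
- press: Blue hand screw press, fixed to the bench. Origin: on the bench under the screw axis; its open front is -x, z up. Base plate 14 mm thick, from 220 mm in front of the axis to 70 mm behind it. Two columns 160 mm apart carry a blue cross-beam 200 mm wide (y), 50 mm deep, its top 125 mm above the bench; on it a brass neck 44 mm across, up to 150 mm.
- wheel_centre (a point): Centre of the red disc handwheel on the screw: 60 mm across, 16 mm thick (8 mm either way), axis vertical, plain round edge, can be pinched across its diameter at any yaw. Starts 183 to 186 mm above the bench. Free turning takes about 0.12 N m plus 0.06 N m per rad/s, and it stays where it is left. Anticlockwise seen from above unscrews it.
- screw: The steel screw under the wheel with the black round press foot (34 mm across) below; origin as the press's, moving up with it. 30 mm per turn: wheel, screw and foot rise 4.8 mm per radian, so the hand must rise too. From the start to the top stop it rises 9.5 to 18 mm, different each time; the stop is hidden.
- buffer (a joint): Compression (m) of the sprung top stop hidden in the neck; noisy (1 mm). Its spring adds 0.12 N m per mm (0.57 per rad) against the wheel, besides friction (0.12). Snug: spring torque 0.15 to 0.35 N m (1.3 to 2.9 mm), felt as 0.27 to 0.47 while turning; at standstill it feels up to 0.12 more or less than the spring's. Strained from 4 mm. Let go, it eases back to 0.8 mm.
- wheel (a joint): Springy seat of the wheel on the screw (m, + = wheel pulled up, - = pushed down, 8 N/mm). Zero while the hand rises exactly with the screw; 1.5 mm either way (12 N) is too much. Before each new grip it is at zero.
- sledge: Loose aluminium sledge, 185 x 86 x 8 mm, about 0.5 kg, on the press's base between two guide rails; slides along the press's x. Origin: underside, middle of its nest, under the screw axis at the start. Black nest lips 6 mm high round the shell.
- front_stop (a point): Middle of the yellow lip across the front end of the press's base, on its top, 24 mm above the bench, 214 mm in front of the screw axis (12 mm thick). The sledge's front edge meets it after about 88 mm of travel towards -x of the press.
- post_top (a point): Centre of the top of the sledge's black round handle post: 22 mm across, 44 mm tall, top 66 mm above the bench, 105 mm in front of the sledge's origin. Best pinched from above with the fingers closing along the press's y, clear of wheel and beam.
- shell: Loose orange meter shell in the sledge's nest, 100 x 60 x 34 mm, an open tray, walls 6 mm thick standing 10 mm above its inner floor. Origin: its underside, 8 mm above the sledge's origin. At the start the press foot stands inside the walls, so the shell cannot leave; the foot clears them after a rise of 9 mm.
- flask: Bystander: green drinks bottle, 68 mm across, 190 mm tall. Origin: underside centre.
- driver: Bystander: screwdriver with a red handle lying down. Origin: underside, handle to its -x.
- glue: Bystander: small white glue bottle, 38 mm across, 85 mm tall. Origin: underside centre.
- spool: Bystander: aluminium wire spool, 60 mm across, 34 mm tall. Origin: underside centre.
- clip: Bystander: green plastic clip, 75 x 22 x 24 mm. Origin: underside centre.
- meter: Bystander: complete orange multimeter lying flat, 165 x 80 x 44 mm (not the shell in the press). Origin: underside centre.
- mug: Bystander: blue mug, 76 mm across, 88 mm tall. Origin: underside centre.
Things that resemble listed ones, but are neither listed nor needed, are in the scene too. What is meant by the sledge is not blue, and is the larger of those in its own colour.

How it is judged:
On the way, in this order (a step that is already met when the one before it is completed fails the run):
1. the screw sits snugly against its top stop (compressed by at least 0.8 mm) (value of joint buffer above 0.0008 m), for 0.3 s.
2. the sledge is drawn fully out to the front stop (x of sledge in the frame of press below -0.079 m), for 0.2 s.
At the end, for the whole second after the job is handed in: The top stop is still compressed by at least 0.5 mm; the sledge lies flat between the rails at rest, its origin at least 79 mm in front of the screw axis (front stop at 88 mm); the shell is down in its nest (within 8 mm sideways and 3 mm in height) (value of joint buffer above 0.0005 m and x of sledge in the frame of press below -0.079 m and horizontal distance between shell and sledge below 0.008 m and z of shell in the frame of sledge below 0.011 m and z of sledge in the frame of press below 0.018 m and linear speed of sledge below 0.01 m/s); the robot touches nothing.
It fails at once if the top stop is overstrained (compressed over 4 mm) (value of joint buffer above 0.004 m).
It fails at once if the hand pushes the wheel down or pulls it up with more than 12 N instead of rising with it (its seat off by 1.5 mm) (value of joint wheel above 0.0015 m or value of joint wheel below -0.0015 m).
It fails at once if something else on the bench is moved by more than 30 mm (distance of any of flask, driver, glue, spool, clip, meter, mug from where it was at the start of the episode above 0.03 m).
It also fails if it takes over 72 s, if anything falls off the work surface, if the arm or the gripper's body presses on something with over 40 N, if the wrist force passes 120 N, or if a joint passes its speed limit or range.

## Working session

There is one attempt and no reset: what is moved stays moved. The work goes in short steps, Python scripts to look and compute and a tool call to move; the robot and the scene stay as the last step left them, time stands still between calls to the robot, and variables do not carry over. Pictures are saved under pics/ and viewed, at most 10 in all, crops included, and the job is handed in when it is done.

Besides the shell and the picture viewer there is one more tool, called after "Emit:" as a command line: name --pt "numbers of a row" for each row, then --argument value for the rest. move_arm: Moves the arm, as the interface text tells. Shift numbers are shares of 50 cm and turn numbers shares of pi/2 rad, none past 1 either way. Its arguments: {"type":"object","properties":{"increments":{"type":"array"},"grip_force":{"type":"number"}},"required":["increments"]}

```bash
mkdir -p pics; ls
cat > h.py <<'E'
import numpy as np, cv2
from bench import r
def ray(cam,uv,P=None):
    P=P or r.camera_params(cam); f=210/np.tan(np.radians(P['fovy'])/2)
    d=np.array([(uv[0]-P['cx'])/f,(uv[1]-P['cy'])/f]); 
    if cam=='wrist':
        a=np.linalg.norm(d); v=np.r_[d/max(a,1e-9)*np.sin(a),np.cos(a)]
    else: v=np.r_[d,1]
    T=np.array(P['cam_to_world']); v=T[:3,:3]@v
    return T[:3,3],v/np.linalg.norm(v)
def atz(cam,uv,z,P=None):
    o,v=ray(cam,uv,P); return o+v*(z-o[2])/v[2]
def proj(cam,p,P=None):
    P=P or r.camera_params(cam); f=210/np.tan(np.radians(P['fovy'])/2)
    T=np.array(P['cam_to_world']); c=T[:3,:3].T@(np.array(p)-T[:3,3])
    if cam=='wrist':
        a=np.arctan2(np.hypot(c[0],c[1]),c[2]); d=c[:2]/np.hypot(c[0],c[1])*a
    else: d=c[:2]/c[2]
    return d*f+[P['cx'],P['cy']]
def tri(c1,u1,c2,u2):
    (o1,v1),(o2,v2)=ray(c1,u1),ray(c2,u2)
    A=np.c_[v1,-v2]; t=np.linalg.lstsq(A,o2-o1,rcond=None)[0]
    a,b=o1+t[0]*v1,o2+t[1]*v2; return (a+b)/2,np.linalg.norm(a-b)
def snap(cam,name,crop=None,s=1):
    im=r.capture(cam)
    if crop: im=im[crop[1]:crop[3],crop[0]:crop[2]]
    cv2.imwrite('pics/'+name,cv2.resize(im[:,:,::-1],None,fx=s,fy=s,interpolation=cv2.INTER_CUBIC)); return im
E
python3 - <<'E'
from h import *
a=r.capture('scene');b=r.capture('side')
cv2.imwrite('pics/sc.png',a[:,:,::-1]);cv2.imwrite('pics/si.png',b[:,:,::-1])
for c in ['scene','side']:
    print(c,np.round(r.camera_params(c)['cam_to_world'],3).tolist())
    for q in ['wheel_centre','post_top','sledge','front_stop','press','shell']:
        print(q,[(np.round(d['xy']).tolist(),round(d['p'],2)) for d in r.boxes_of(c,q)])
o=r.get_obs();print(o)
E
```

```text
pics
scene [[-0.239, 0.814, -0.529, 1.129], [0.971, 0.202, -0.128, 0.153], [0.002, -0.544, -0.839, 1.064], [0.0, 0.0, 0.0, 1.0]]
wheel_centre [([282.0, 240.0], 0.61)]
post_top [([289.0, 274.0], 0.93), ([236.0, 216.0], 0.87), ([352.0, 178.0], 0.72)]
sledge [([289.0, 275.0], 0.9), ([234.0, 214.0], 0.83), ([351.0, 178.0], 0.66), ([347.0, 233.0], 0.58)]
front_stop [([287.0, 250.0], 0.68), ([392.0, 276.0], 0.64)]
press [([286.0, 249.0], 0.9)]
shell [([277.0, 274.0], 0.86), ([344.0, 290.0], 0.16)]
side [[0.856, -0.323, 0.404, 0.035], [-0.517, -0.505, 0.691, -0.806], [-0.019, -0.801, -0.599, 0.844], [0.0, 0.0, 0.0, 1.0]]
wheel_centre [([321.0, 164.0], 0.55)]
post_top [([162.0, 235.0], 0.71), ([303.0, 278.0], 0.67), ([290.0, 222.0], 0.65)]
sledge [([162.0, 235.0], 0.76), ([294.0, 223.0], 0.62), ([288.0, 171.0], 0.37)]
front_stop [([311.0, 231.0], 0.75), ([318.0, 163.0], 0.55)]
press [([312.0, 225.0], 0.6)]
shell [([308.0, 211.0], 0.97)]
{'clock': 0.7, 'joint_pos': array([-0.02261593,  0.33216639, -0.06468928,  1.46010322,  0.02158423,
        1.34993234, -0.08850179]), 'joint_vel': array([ 9.41797937e-04,  2.46401154e-03, -7.11645493e-04,  1.26726522e-03,
        7.36175223e-05,  3.22187461e-04, -1.36648773e-03]), 'joint_torque': array([-6.37498251e-04, -6.22909498e+01,  2.40265403e-02, -3.90065360e+01,
       -6.09818171e-02,  3.12924804e-02,  7.54807434e-05]), 'position': array([6.25012498e-01, 2.71160046e-05, 1.90194952e-01]), 'orientation': array([1.92954591e-05, 7.07105416e-01, 7.07108145e-01, 3.96051300e-05]), 'contact_force': array([-0.14652047,  0.00670725,  0.54306139]), 'moment': array([ 0.04344915,  0.02871793, -0.01178136]), 'grasp_force': 0.0, 'gripper_width': 0.08666068983615298}
```

View pics/sc.png

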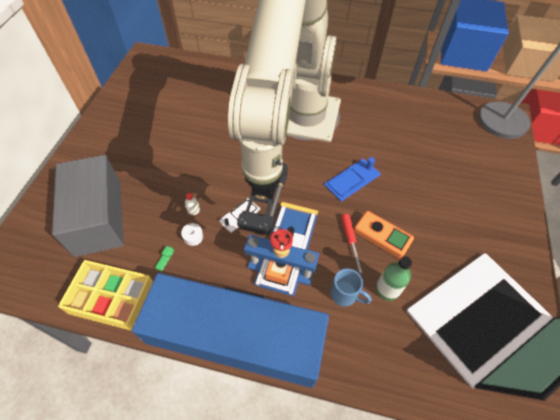

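View pics/si.png

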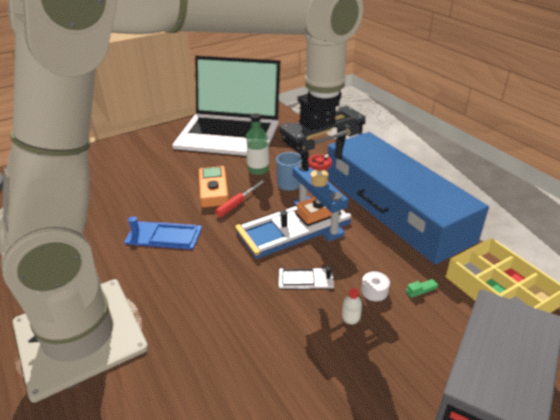

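The scene view shows the press at (282,250), with the red wheel at (281,240) and the yellow lip at about (300,209). The side view shows the wheel at (320,163), the post at (285,218) and the lip from (238,231) to (258,252).

Candidates for the sledge and post:
- The one in the press: side (285,218).
- The small aluminium look-alike: scene (236,216), side (305,278).
- The blue look-alike: scene (352,178), side (162,235).

I choose the one in the press, because it is aluminium and the larger. I'll check it in a close crop.

Run:
```python
from h import *
a=cv2.imread('pics/sc.png')[190:310,210:360];b=cv2.imread('pics/si.png')[140:270,220:370]
a=cv2.resize(a,(400,320),interpolation=cv2.INTER_CUBIC);b=cv2.resize(b,(400,347),interpolation=cv2.INTER_CUBIC)[:320]
cv2.imwrite('pics/crop.png',np.hstack([a,b]))
print(tri('scene',(281,240),'side',(320,163)))
```

```text
(array([0.65970222, 0.05404979, 0.18218797]), np.float64(0.0035039016207170552))
```

View pics/crop.png

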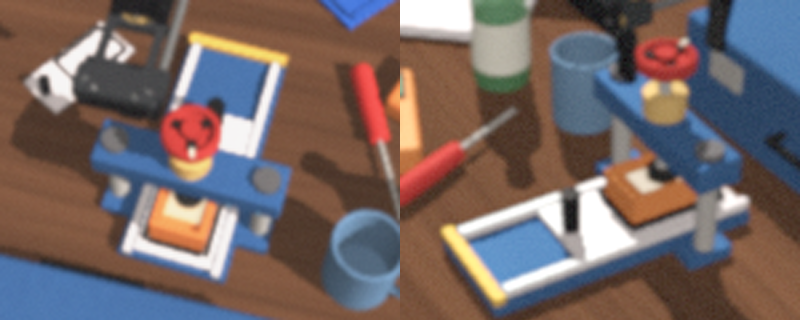

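The crop confirms it. The aluminium sledge carries the shell between the rails in the press, with the post top at side (284,212) and scene (291,229). The yellow lip is at side (238,227) to (257,252).

Run:
```python
from h import *
A=[atz('side',(237.6,227),.024),atz('side',(257.5,252.5),.024)];B=[atz('scene',(318,211.8),.024),atz('scene',(282,204.3),.024)]
print(A,B)
w=tri('scene',(281,240),'side',(320,163))[0]
print('wheel z plane',atz('scene',(281,240),.184),atz('side',(320,163),.184))
print('post',tri('scene',(291,229.4),'side',(283.8,212)),atz('side',(283.8,212),.066),atz('scene',(291,229.4),.066))
# red blobs centroid
for c,n in(('scene','sc'),('side','si')):
    im=cv2.imread(f'pics/{n}.png');hsv=cv2.cvtColor(im,cv2.COLOR_BGR2HSV)
    m=((hsv[...,0]<6)|(hsv[...,0]>172))&(hsv[...,1]>170)&(hsv[...,2]>70)
    k,l,s,ce=cv2.connectedComponentsWithStats(m.astype('uint8'))
    for i in range(1,k):
        if s[i,4]>40:print(c,s[i],ce[i])
for L in(A,B):
    m=(L[0]+L[1])/2;d=m-w;d[2]=0;e=L[1]-L[0]
    print(m,np.linalg.norm(d),np.degrees(np.arctan2(-d[1],-d[0])),np.degrees(np.arctan2(-e[0],e[1])))
```

```text
[array([0.44502252, 0.11427813, 0.024     ]), array([ 0.44105681, -0.00084425,  0.024     ])] [array([0.44619554, 0.12869495, 0.024     ]), array([0.4458227 , 0.01069543, 0.024     ])]
wheel z plane [0.65925014 0.05541615 0.184     ] [0.65869085 0.04985178 0.184     ]
post (array([0.5545672 , 0.06160235, 0.06375063]), np.float64(0.003602149326742349)) [0.55386968 0.05724259 0.066     ] [0.55434681 0.06298184 0.066     ]
scene [ 529   90   31   55 1237] [546.78011318 117.1956346 ]
scene [342 214  14  30 170] [347.94117647 227.52352941]
scene [271 230  21  19 211] [280.84834123 238.86255924]
scene [ 93 297  18  18 126] [102.01587302 306.53174603]
side [216 196  28  21 135] [228.96296296 207.11111111]
side [506 269  17   9  55] [512.41818182 272.74545455]
side [350 288   8  10  49] [353.24489796 292.69387755]
side [450 412  19   8  77] [457.19480519 416.44155844]
[0.44303966 0.05671694 0.024     ] 0.21667897177949366 -0.7052840058781914 178.0270646555115
[0.44600912 0.06969519 0.024     ] 0.2142650689734892 -4.187400116617032 179.8189614262193
```

Emit:
move_arm --pt "0.106 0.068 -0.1 0 0 0.5 -1" --pt "0.106 0.068 -0.1 0 0 0.8 -1" --pt "0.106 0.068 -0.1 0 0 1 -1" --pt "0.106 0.068 -0.1 0 0 1 -1" --pt "0.106 0.068 -0.1 0 0 1 -1" --pt "0.106 0.068 -0.1 0 0 1 -1" --pt "0.106 0.068 -0.1 0 0 1 -1" --pt "0.106 0.068 -0.1 0 0 1 -1" --pt "0.106 0.068 -0.1 0 0 1 -1" --pt "0.106 0.068 -0.1 0 0 1 -1" --pt "0.106 0.068 -0.1 0 0 1 -1" --pt "0.106 0.068 -0.1 0 0 1 -1" --pt "0.106 0.068 -0.1 0 0 1 -1" --grip_force 40

```text
clock: 2.0
position: [0.659, 0.0531, 0.2402]
orientation: [0.0, 1.0, 0.001, 0.0]
contact_force: [0.3, 0.7, 0.2]
gripper_width: 0.0868
grasp_force: 0.0
```

Run:
```python
from h import *
o=r.get_obs();print(o['joint_pos'],o['position'],o['orientation'],o['clock'])
P=r.camera_params('wrist');im=snap('wrist','w1.png')
for q in ['wheel_centre','post_top']:print(q,[(d['xy'],d['p'],atz('wrist',d['xy'],.192 if q[0]=='w' else .066,P)) for d in r.boxes_of('wrist',q)])
```

```text
[-0.25416653  0.39297153  0.14722726  1.28296304 -0.05646504  1.46960708
 -1.68058703] [0.65899918 0.05307088 0.24016842] [1.16765818e-05 9.99999206e-01 1.25987702e-03 2.37042665e-05] 2.0
wheel_centre [([273.0, 211.2], 0.74, array([0.66273938, 0.05508866, 0.192     ]))]
post_top [([399.8, 254.1], 0.66, array([ 0.56519147, -0.10953809,  0.066     ])), ([273.2, 138.7], 0.56, array([0.70962023, 0.05627438, 0.066     ])), ([199.9, 345.0], 0.43, array([0.41486397, 0.16617491, 0.066     ]))]
```

View pics/w1.png

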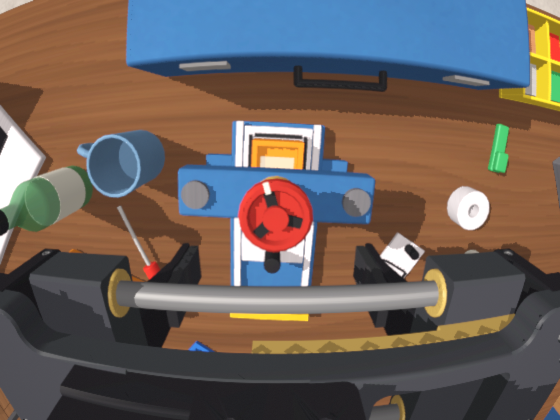

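The wrist view shows the wheel centred at (275,214), the beam bolts at (195,194) and (357,203), the post at (273,262) and the lip from (231,316) to (308,319).

Run:
```python
from h import *
P=r.camera_params('wrist')
im=cv2.imread('pics/w1.png');hsv=cv2.cvtColor(im,cv2.COLOR_BGR2HSV)
m=(((hsv[...,0]<8)|(hsv[...,0]>170))&(hsv[...,1]>150)&(hsv[...,2]>70)).astype('uint8')
m[:,:235]=0;m[:,320:]=0;m[255:]=0;m[:170]=0
c=max(cv2.findContours(m,0,2)[0],key=cv2.contourArea);(x,y),R=cv2.minEnclosingCircle(c);print(x,y,R)
w=atz('wrist',(x,y),.190,P);print('wheel',w)
a,b=atz('wrist',(195,194),.13,P),atz('wrist',(357,203),.13,P);print(a,b,(a+b)/2,np.degrees(np.arctan2(a[0]-b[0],a[1]-b[1])))
p=atz('wrist',(273,262),.066,P);print('post',p)
a,b=atz('wrist',(231,317),.024,P),atz('wrist',(308,319),.024,P);print(a,b,(a+b)/2)
o=r.get_obs();print(o['contact_force'],o['moment'],o['clock'])
```

```text
275.346923828125 215.1836700439453 36.96826171875
wheel [0.65883369 0.05316557 0.19      ]
[0.66132233 0.13287674 0.13      ] [ 0.65223154 -0.02781869  0.13      ] [0.65677693 0.05252902 0.13      ] 3.237860372570676
post [0.55698948 0.05670706 0.066     ]
[0.44002646 0.12246284 0.024     ] [0.43699531 0.00370261 0.024     ] [0.43851088 0.06308272 0.024     ]
[0.9469854  0.58906978 0.00976404] [0.06462696 0.12590367 0.00971194] 2.15
```

Emit:
move_arm --pt "0 0 0 0 0 0.45 -1" --pt "0 0 0 0 0 0.45 -1" --pt "0 0 0 0 0 0.45 -1" --pt "0 0 0 0 0 0.45 -1" --pt "0 0 0 0 0 0.45 -1" --pt "0 0 0.04 0 0 0.45 -1" --pt "0 0 0.08 0 0 0.45 -1" --pt "0 0 0.12 0 0 0.45 -1" --pt "0 0 0.149 0 0 0.45 -1" --pt "0 0 0.149 0 0 0.45 -1" --pt "0 0 0.149 0 0 0.45 -1" --pt "0 0 0.149 0 0 0.45 -1" --grip_force 40

```text
clock: 3.35
position: [0.6597, 0.053, 0.167]
orientation: [-0.0, 0.938, -0.346, 0.001]
contact_force: [0.4, 0.2, -0.1]
gripper_width: 0.0871
grasp_force: 0.0
```

Emit:
move_arm --pt "0 0 0 0 0 0 0" --pt "0 0 0 0 0 0 0.5" --pt "0 0 0 0 0 0 1" --pt "0 0 0 0 0 0 1" --pt "0 0 0 0 0 0 1" --pt "0 0 0 0 0 0 1"

```text
clock: 3.95
position: [0.659, 0.0531, 0.1657]
orientation: [-0.0, 0.938, -0.346, 0.0]
contact_force: [0.1, -0.2, -0.1]
gripper_width: 0.0468
grasp_force: 0.0
```

Run:
```python
from h import *
o=r.get_obs()
for k in('clock','joint_pos','position','orientation','contact_force','moment','gripper_width','grasp_force'):print(k,np.round(o[k],4))
```

```text
clock 3.95
joint_pos [-0.3274  0.4264  0.2441  1.4023 -0.1032  1.3253 -2.3569]
position [0.659  0.0531 0.1657]
orientation [-0.      0.9382 -0.3461  0.    ]
contact_force [ 0.0561 -0.2064 -0.1065]
moment [0.0738 0.1064 0.0243]
gripper_width 0.0468
grasp_force 0.0
```

Run:
```python
from h import *
o=r.get_obs();P=r.camera_params('wrist');print(proj('wrist',o['position'],P),proj('wrist',[.659,.053,.192],P))
snap('wrist','w2.png');snap('side','s2.png',(200,90,400,290),2)
a=cv2.imread('pics/w2.png');b=cv2.imread('pics/s2.png');c=np.zeros((420,800,3),'uint8');c[:,:400]=a[:,80:480];c[:400,400:]=b;cv2.imwrite('pics/c2.png',c)
o=r.get_obs();print(o['gripper_width'],o['grasp_force'],o['contact_force'])
```

```text
[274.89504248 239.91610554] [274.77780487 257.18223376]
0.03897452856941559 0.0 [-0.3517277   0.92123323  0.26866138]
```

View pics/c2.png

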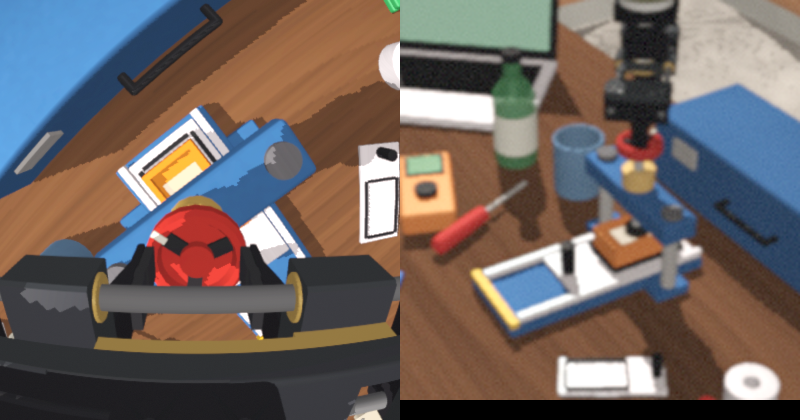

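Run:
```python
from h import *
snap('wrist','w3.png',(150,150,400,340),3.0)
o=r.get_obs();print(o['clock'],o['gripper_width'],o['grasp_force'],o['contact_force'],o['moment'])
```

```text
4.1 0.03494783371871068 0.0 [-0.9183617  -0.52856658  0.29159961] [ 0.09424819  0.11156639 -0.00282151]
```

View pics/w3.png

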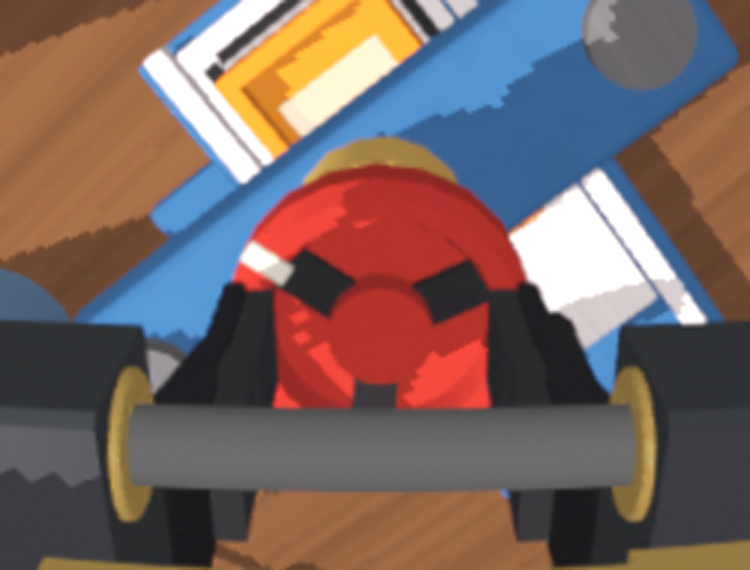

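The wrist crop shows the fingers closing across the picture of the wheel at (242,245) and (313,245), with the hub at (277,258). The opening is under 60 mm with no force, so they are not gripping the rim. I'll check the depths.

Run:
```python
from h import *
P=r.camera_params('wrist');T=np.array(P['cam_to_world']);o=r.get_obs()
f=210/np.tan(np.radians(P['fovy'])/2);print('f',f,P['cx'],P['cy'],'cam',T[:3,3],T[:3,2],'tcp',o['position'])
from scipy.spatial.transform import Rotation as R
q=o['orientation'];M=R.from_quat([q[1],q[2],q[3],q[0]]).as_matrix();print(M.round(3))
# finger inner faces, pad front/back edges, at tip and 40mm up
for z in(0,-.02,-.04):
  for x in(-.0095,.0095):
    print(z,x,[(proj('wrist',o['position']+M@np.array([x,s*.0195,z]),P)-[150,150])*3//1 for s in(-1,1)])
for z in(.192,.176,.16,.14):
  print(z,[(proj('wrist',np.array([.659,.053,z])+M@np.array(v),P)-[150,150])*3//1 for v in([.03,0,0],[-.03,0,0],[0,.03,0],[0,-.03,0])])
```

```text
f 325.19226210127806 276.8004497497991 209.24420518719526 cam [7.18725882e-01 4.79831591e-04 3.60842502e-01] [-0.21951747  0.18729398 -0.95746177] tcp [0.65902961 0.05300146 0.16567546]
[[ 0.76  -0.649  0.   ]
 [-0.649 -0.76   0.   ]
 [ 0.    -0.    -1.   ]]
0 -0.0095 [array([286., 309.]), array([463., 309.])]
0 0.0095 [array([283., 228.]), array([466., 227.])]
-0.02 -0.0095 [array([277., 350.]), array([471., 350.])]
-0.02 0.0095 [array([273., 262.]), array([474., 262.])]
-0.04 -0.0095 [array([267., 399.]), array([480., 399.])]
-0.04 0.0095 [array([262., 305.]), array([485., 305.])]
0.192 [array([373., 170.]), array([374., 453.]), array([530., 320.]), array([218., 320.])]
0.176 [array([374., 147.]), array([375., 414.]), array([519., 287.]), array([230., 287.])]
0.16 [array([374., 128.]), array([375., 379.]), array([509., 259.]), array([240., 259.])]
0.14 [array([375., 107.]), array([375., 341.]), array([499., 229.]), array([251., 229.])]
```

Emit:
move_arm --pt "0 0 0 0 0 0 1" --pt "0 0 0 0 0 0 1"

```text
clock: 4.3
position: [0.659, 0.053, 0.1657]
orientation: [-0.0, 0.938, -0.346, 0.0]
contact_force: [0.3, 0.1, 1.4]
gripper_width: 0.0191
grasp_force: 0.0
```

Run:
```python
from h import *
P=r.camera_params('wrist')
snap('wrist','w4.png',(150,150,400,340),3.0)
o=r.get_obs();print(o['clock'],o['gripper_width'],o['grasp_force'],o['contact_force'],o['moment'],o['joint_torque'])
```

```text
4.35 0.015465371806831213 0.0 [ 0.26939094 -0.09941833 -0.53324163] [ 0.07918708  0.15369764 -0.03741798] [ 4.03740478e-04 -6.65246773e+01  5.05994171e+00 -3.86950028e+01
  4.35957208e-02 -7.82175176e-02 -9.54544339e-05]
```

View pics/w4.png

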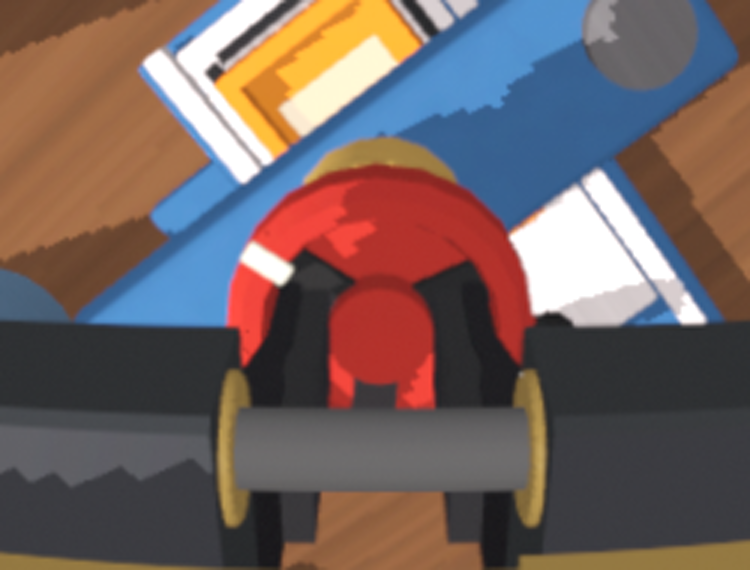

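The fingers still show in front of the wheel and its hub at (277,258). Their tips are at about (253,237) and (305,238), so they seem to stop at the level of the wheel's top. I'll check the real tip height against the first pictures.

Run:
```python
from h import *
for z in(.17,.19,.205,.217,.23):
  print(z,[proj('side',[x,0,z]).round(0) for x in(.5725,.5815,.6685,.6775)])
  print('   sc',[proj('scene',[x,0,z]).round(0) for x in(.5725,.5815,.6685,.6775)])
a=cv2.imread('pics/si.png')[90:200,260:380];b=cv2.imread('pics/w1.png')[200:330,130:420]
a=cv2.resize(a,(400,367),interpolation=cv2.INTER_CUBIC);b=cv2.resize(b,(400,179),interpolation=cv2.INTER_CUBIC)
c=np.zeros((367,800,3),'uint8');c[:,:400]=a;c[:179,400:]=b;cv2.imwrite('pics/c3.png',c)
```

```text
0.17 [array([302., 188.]), array([305., 186.]), array([335., 176.]), array([338., 175.])]
   sc [array([269., 211.]), array([268., 214.]), array([259., 241.]), array([259., 244.])]
0.19 [array([302., 181.]), array([306., 179.]), array([335., 169.]), array([338., 168.])]
   sc [array([268., 207.]), array([268., 210.]), array([259., 237.]), array([258., 240.])]
0.205 [array([302., 175.]), array([306., 174.]), array([335., 164.]), array([338., 163.])]
   sc [array([268., 204.]), array([268., 207.]), array([259., 235.]), array([258., 238.])]
0.217 [array([302., 171.]), array([306., 170.]), array([336., 159.]), array([339., 158.])]
   sc [array([268., 201.]), array([268., 204.]), array([259., 232.]), array([258., 235.])]
0.23 [array([303., 166.]), array([306., 165.]), array([336., 155.]), array([339., 154.])]
   sc [array([268., 199.]), array([267., 201.]), array([259., 230.]), array([258., 233.])]
```

View pics/c3.png

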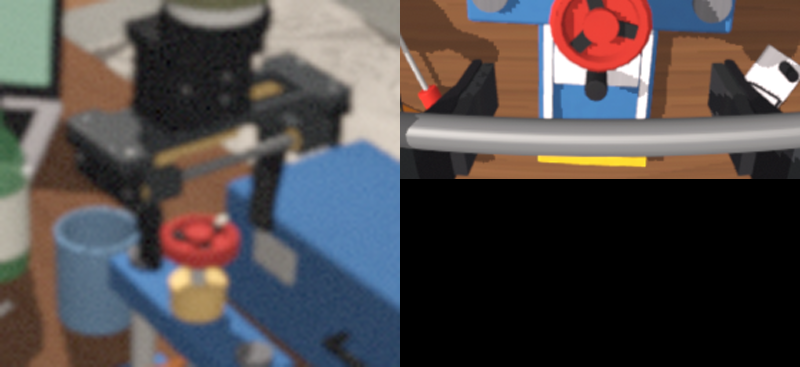

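All three cameras put the real fingertips about 26 mm above the reported TCP, at roughly z = 0.217 in the first side picture against a reported 0.19. So the fingers are just above the wheel. I'll rise, open and descend by that amount more, which stays clear of the beam and neck even if the estimate is wrong.

Emit:
move_arm --pt "0 0 -0.04 0 0 0 1" --pt "0 0 -0.04 0 0 0 -1" --pt "0 0 -0.04 0 0 0 -1" --pt "0 0 -0.04 0 0 0 -1" --pt "0 0 -0.04 0 0 0 -1" --pt "0 0 -0.04 0 0 0 -1" --pt "0 0 -0.04 0 0 0 -1" --pt "0 0 -0.04 0 0 0 -1" --pt "0 0 -0.04 0 0 0 -1" --pt "0 0 -0.04 0 0 0 -1" --pt "0 0 -0.04 0 0 0 -1" --pt "0 0 -0.02 0 0 0 -1" --pt "0 0 0 0 0 0 -1" --pt "0 0 0.02 0 0 0 -1" --pt "0 0 0.04 0 0 0 -1" --pt "0 0 0.05 0 0 0 -1" --pt "0 0 0.05 0 0 0 -1" --pt "0 0 0.05 0 0 0 -1"

```text
clock: 6.15
position: [0.6592, 0.053, 0.1409]
orientation: [-0.0, 0.938, -0.346, 0.0]
contact_force: [0.2, -0.5, 0.4]
gripper_width: 0.087
grasp_force: 0.0
```

Emit:
move_arm --pt "0 0 0 0 0 0 1" --pt "0 0 0 0 0 0 1" --pt "0 0 0 0 0 0 1" --pt "0 0 0 0 0 0 1" --pt "0 0 0 0 0 0 1" --pt "0 0 0 0 0 0 1" --grip_force 40

```text
clock: 6.75
position: [0.6592, 0.0532, 0.1408]
orientation: [-0.0, 0.938, -0.346, 0.0]
contact_force: [1.1, 0.9, -0.2]
gripper_width: 0.0589
grasp_force: 40.0
```

```bash
cat > st.py <<'E'
from h import *
o=r.get_obs()
for k in('clock','joint_pos','position','orientation','contact_force','moment','gripper_width','grasp_force'):print(k,np.round(o[k],4))
E
python3 st.py
```

```text
clock 6.75
joint_pos [-0.3259  0.4415  0.2406  1.4341 -0.1067  1.2782 -2.3542]
position [0.6592 0.0532 0.1408]
orientation [-2.000e-04  9.382e-01 -3.461e-01  2.000e-04]
contact_force [ 1.1175  0.9185 -0.2347]
moment [ 0.1813 -0.0569  0.0398]
gripper_width 0.0589
grasp_force 40.0
```

The wheel is gripped: 58.9 mm opening at 40 N. Now I'll unscrew it, rising 7.5 mm per quarter turn.

Emit:
move_arm --pt "0 0 -0.0006 0 0 -0.04 1" --pt "0 0 -0.0012 0 0 -0.08 1" --pt "0 0 -0.0018 0 0 -0.12 1" --pt "0 0 -0.0024 0 0 -0.16 1" --pt "0 0 -0.003 0 0 -0.2 1" --pt "0 0 -0.0036 0 0 -0.24 1" --pt "0 0 -0.0042 0 0 -0.28 1" --pt "0 0 -0.0048 0 0 -0.32 1" --pt "0 0 -0.0054 0 0 -0.36 1" --pt "0 0 -0.006 0 0 -0.4 1"

```text
clock: 7.75
position: [0.6595, 0.054, 0.1439]
orientation: [-0.001, 0.999, -0.038, 0.001]
contact_force: [3.0, 2.7, -0.6]
gripper_width: 0.0593
grasp_force: 40.0
```

```bash
python3 st.py
```

```text
clock 7.75
joint_pos [-0.2492  0.4354  0.1349  1.4251 -0.0603  1.2836 -1.756 ]
position [0.6595 0.054  0.1439]
orientation [-6.000e-04  9.993e-01 -3.770e-02  6.000e-04]
contact_force [ 2.9984  2.7212 -0.6473]
moment [ 0.7073 -0.4171 -0.1251]
gripper_width 0.0593
grasp_force 39.9995
```

Emit:
move_arm --pt "0 0 -0.00075 0 0 -0.05 1" --pt "0 0 -0.0015 0 0 -0.1 1" --pt "0 0 -0.00225 0 0 -0.15 1" --pt "0 0 -0.003 0 0 -0.2 1" --pt "0 0 -0.00375 0 0 -0.25 1" --pt "0 0 -0.0045 0 0 -0.3 1" --pt "0 0 -0.00525 0 0 -0.35 1" --pt "0 0 -0.006 0 0 -0.4 1" --pt "0 0 -0.00675 0 0 -0.45 1" --pt "0 0 -0.0075 0 0 -0.5 1" --pt "0 0 -0.00825 0 0 -0.55 1" --pt "0 0 -0.009 0 0 -0.6 1" --pt "0 0 -0.00975 0 0 -0.65 1" --pt "0 0 -0.0105 0 0 -0.7 1"

```text
clock: 9.15
position: [0.6589, 0.0555, 0.149]
orientation: [-0.001, 0.871, 0.491, 0.001]
contact_force: [-0.4, 6.0, 0.9]
gripper_width: 0.0594
grasp_force: 40.0
```

```bash
python3 st.py
```

```text
clock 9.15
joint_pos [-0.119   0.4329 -0.0445  1.4103  0.0166  1.2983 -0.7086]
position [0.6589 0.0555 0.149 ]
orientation [-1.200e-03  8.712e-01  4.908e-01  7.000e-04]
contact_force [-0.3507  6.0336  0.9415]
moment [ 1.3275  0.1608 -0.1692]
gripper_width 0.0594
grasp_force 39.999
```

Emit:
move_arm --pt "0.001 -0.0008 -0.0006 0 0 -0.04 1" --pt "0.002 -0.0015 -0.0012 0 0 -0.08 1" --pt "0.003 -0.0023 -0.0018 0 0 -0.12 1" --pt "0.004 -0.003 -0.0024 0 0 -0.16 1" --pt "0.0046 -0.0038 -0.003 0 0 -0.2 1"

```text
clock: 9.65
position: [0.6584, 0.0561, 0.1505]
orientation: [-0.0, 0.785, 0.62, -0.0]
contact_force: [-1.2, 0.4, 0.8]
gripper_width: 0.0592
grasp_force: 40.0
```

```bash
python3 st.py
```

```text
clock 9.65
joint_pos [-0.0851  0.4337 -0.0941  1.4067  0.0408  1.3035 -0.4145]
position [0.6584 0.0561 0.1505]
orientation [-1.000e-04  7.845e-01  6.201e-01 -1.000e-04]
contact_force [-1.1961  0.4208  0.7754]
moment [-0.0049  0.2073 -0.2109]
gripper_width 0.0592
grasp_force 39.9997
```

Emit:
move_arm --pt "0 -0.0002 -0.0006 0 0 -0.04 1" --pt "0 -0.0005 -0.0012 0 0 -0.08 1" --pt "0 -0.0007 -0.0018 0 0 -0.12 1"

```text
clock: 9.95
position: [0.6581, 0.0561, 0.1514]
orientation: [-0.0, 0.723, 0.691, -0.0]
contact_force: [-0.7, 1.2, 0.6]
gripper_width: 0.0593
grasp_force: 40.0
```

```bash
python3 st.py
```

```text
clock 9.95
joint_pos [-0.0632  0.434  -0.1242  1.4051  0.0538  1.3061 -0.2348]
position [0.6581 0.0561 0.1514]
orientation [-2.000e-04  7.228e-01  6.911e-01 -1.000e-04]
contact_force [-0.7218  1.1686  0.6016]
moment [ 0.1201  0.2254 -0.1179]
gripper_width 0.0593
grasp_force 39.9997
```

Emit:
move_arm --pt "0 -0.0002 -0.0006 0 0 -0.04 1" --pt "0 -0.0005 -0.0012 0 0 -0.08 1" --pt "0 -0.0007 -0.0018 0 0 -0.12 1" --pt "0 -0.0009 -0.0024 0 0 -0.16 1"

```text
clock: 10.35
position: [0.6576, 0.0561, 0.1525]
orientation: [-0.0, 0.63, 0.776, -0.0]
contact_force: [-0.7, -0.4, 0.6]
gripper_width: 0.0591
grasp_force: 40.0
```

```bash
python3 st.py
```

```text
clock 10.35
joint_pos [-0.0339  0.4349 -0.1643  1.403   0.0713  1.3099  0.0049]
position [0.6576 0.0561 0.1525]
orientation [-2.000e-04  6.304e-01  7.762e-01 -1.000e-04]
contact_force [-0.6781 -0.3859  0.5903]
moment [ 0.1652  0.2025 -0.1326]
gripper_width 0.0591
grasp_force 39.9996
```

Emit:
move_arm --pt "0 -0.0002 -0.0006 0 0 -0.04 1" --pt "0 -0.0004 -0.0012 0 0 -0.08 1"

```text
clock: 10.55
position: [0.6574, 0.056, 0.1531]
orientation: [-0.0, 0.58, 0.814, -0.0]
contact_force: [-1.4, -0.2, 0.5]
gripper_width: 0.0592
grasp_force: 40.0
```

```bash
python3 st.py
```

```text
clock 10.55
joint_pos [-0.0193  0.4356 -0.1843  1.4019  0.08    1.3118  0.1249]
position [0.6574 0.056  0.1531]
orientation [-2.000e-04  5.805e-01  8.143e-01 -1.000e-04]
contact_force [-1.4297 -0.1728  0.5443]
moment [ 0.2201  0.2285 -0.2289]
gripper_width 0.0592
grasp_force 39.9997
```

Emit:
move_arm --pt "0 -0.0002 -0.0006 0 0 -0.04 1" --pt "0 -0.0004 -0.0012 0 0 -0.08 1" --pt "0 -0.0006 -0.0018 0 0 -0.12 1"

```text
clock: 10.85
position: [0.6571, 0.0559, 0.154]
orientation: [-0.0, 0.501, 0.865, -0.0]
contact_force: [-1.1, 0.3, 1.6]
gripper_width: 0.0592
grasp_force: 40.0
```

```bash
python3 st.py|grep -E "mom|force|joint"
```

```text
joint_pos [ 0.0027  0.4368 -0.2144  1.4002  0.0931  1.3149  0.3048]
contact_force [-1.134   0.2857  1.5991]
moment [ 0.1455  0.1849 -0.1835]
grasp_force 39.9998
```

Emit:
move_arm --pt "0 -0.0002 -0.0006 0 0 -0.04 1" --pt "0 -0.0004 -0.0012 0 0 -0.08 1"

```text
clock: 11.05
position: [0.6569, 0.0558, 0.1546]
orientation: [-0.0, 0.446, 0.895, -0.0]
contact_force: [-1.6, 1.1, 0.8]
gripper_width: 0.0593
grasp_force: 40.0
```

```bash
python3 st.py|grep -E "mom|force|joint"
```

```text
joint_pos [ 0.0173  0.4378 -0.2345  1.3991  0.1018  1.317   0.4249]
contact_force [-1.6119  1.052   0.8107]
moment [ 0.151   0.1868 -0.2124]
grasp_force 39.9998
```

Emit:
move_arm --pt "0 -0.0002 -0.0006 0 0 -0.04 1" --pt "0 -0.0004 -0.0012 0 0 -0.08 1"

```text
clock: 11.25
position: [0.6568, 0.0556, 0.1552]
orientation: [-0.0, 0.389, 0.921, -0.0]
contact_force: [-1.1, -0.1, 1.6]
gripper_width: 0.0594
grasp_force: 40.0
```

```bash
python3 st.py|grep -E "mom|force"
```

```text
contact_force [-1.1296 -0.0614  1.6203]
moment [ 0.1462  0.1847 -0.2497]
grasp_force 39.9997
```

Emit:
move_arm --pt "0 -0.0002 -0.0006 0 0 -0.04 1" --pt "0 -0.0004 -0.0012 0 0 -0.08 1"

```text
clock: 11.45
position: [0.6566, 0.0555, 0.1558]
orientation: [-0.0, 0.33, 0.944, -0.0]
contact_force: [-1.3, 1.3, -0.1]
gripper_width: 0.0591
grasp_force: 40.0
```

```bash
python3 st.py|grep -E "mom|force"
```

```text
contact_force [-1.3455  1.3229 -0.1277]
moment [ 0.0634  0.2177 -0.3023]
grasp_force 39.9996
```

Emit:
move_arm --pt "0 -0.0002 -0.0006 0 0 -0.04 1" --pt "0 -0.0004 -0.0012 0 0 -0.08 1"

```text
clock: 11.65
position: [0.6565, 0.0553, 0.1563]
orientation: [-0.0, 0.27, 0.963, -0.0]
contact_force: [-1.7, 1.4, -0.4]
gripper_width: 0.059
grasp_force: 40.0
```

```bash
python3 st.py|grep -E "mom|force"
```

```text
contact_force [-1.6803  1.3939 -0.3908]
moment [ 0.145   0.2042 -0.3305]
grasp_force 39.9996
```

Emit:
move_arm --pt "0 -0.0001 -0.0004 0 0 -0.03 1" --pt "0 -0.0003 -0.0009 0 0 -0.06 1"

```text
clock: 11.85
position: [0.6564, 0.0552, 0.1568]
orientation: [-0.0, 0.225, 0.974, -0.0]
contact_force: [-1.0, 0.4, 0.1]
gripper_width: 0.0592
grasp_force: 40.0
```

```bash
python3 st.py|grep -E "mom|force"
```

```text
contact_force [-1.0032  0.4069  0.14  ]
moment [ 0.1833  0.1689 -0.324 ]
grasp_force 39.9999
```

Emit:
move_arm --pt "0 0 0 0 0 0 1" --pt "0 0 0 0 0 0 1" --pt "0 0 0 0 0 0 1" --pt "0 0 0 0 0 0 1" --pt "0 0 0 0 0 0 1"

```text
clock: 12.35
position: [0.6564, 0.0552, 0.1568]
orientation: [-0.0, 0.226, 0.974, -0.0]
contact_force: [-2.8, -0.1, -0.6]
gripper_width: 0.0589
grasp_force: 40.0
```

```bash
python3 st.py
```

```text
clock 12.35
joint_pos [ 0.072   0.4432 -0.3093  1.3944  0.1351  1.3252  0.8726]
position [0.6564 0.0552 0.1568]
orientation [-2.000e-04  2.260e-01  9.741e-01 -1.000e-04]
contact_force [-2.7558 -0.0528 -0.6075]
moment [-0.0092  0.5597 -0.1341]
gripper_width 0.0589
grasp_force 40.0001
```

Emit:
move_arm --pt "0 -0.0001 -0.0005 0 0 -0.03 1" --pt "0 -0.0003 -0.001 0 0 -0.07 1" --pt "0 -0.0005 -0.0015 0 0 -0.1 1"

```text
clock: 12.65
position: [0.6563, 0.0549, 0.1575]
orientation: [-0.0, 0.148, 0.989, -0.0]
contact_force: [-2.6, -0.8, -0.4]
gripper_width: 0.059
grasp_force: 40.0
```

```bash
python3 st.py|grep -E "mom|force"
```

```text
contact_force [-2.6242 -0.8249 -0.4345]
moment [ 0.0409  0.4921 -0.4228]
grasp_force 39.9997
```

Emit:
move_arm --pt "0 0 0 0 0 0 1" --pt "0 0 0 0 0 0 1" --pt "0 0 0 0 0 0 1" --pt "0 0 0 0 0 0 1" --pt "0 0 0 0 0 0 1"

```text
clock: 13.15
position: [0.6564, 0.055, 0.1575]
orientation: [-0.0, 0.149, 0.989, -0.0]
contact_force: [-4.4, -0.9, 0.6]
gripper_width: 0.0592
grasp_force: 40.0
```

```bash
python3 st.py
```

```text
clock 13.15
joint_pos [ 0.0903  0.4455 -0.3346  1.3925  0.1465  1.3282  1.0227]
position [0.6564 0.055  0.1575]
orientation [-1.000e-04  1.489e-01  9.889e-01 -1.000e-04]
contact_force [-4.4383 -0.8903  0.6038]
moment [-0.1278  0.8041 -0.1846]
gripper_width 0.0592
grasp_force 39.9999
```

The press is snug: felt torque 0.42 N m while turning, so about 2.2 mm of compression. Now I'll release it and rise.

Emit:
move_arm --pt "0 0 0 0 0 0 -1" --pt "0 0 0 0 0 0 -1" --pt "0 0 0 0 0 0 -1" --pt "0 0 0 0 0 0 -1" --pt "0 0 -0.02 0 0 0 -1" --pt "0 0 -0.06 0 0 0 -1" --pt "0 0 -0.12 0 0 0 -1" --pt "0 0 -0.18 0 0 0 -1" --pt "0 0 -0.18 0 0 0 -1" --pt "0 0 -0.18 0 0 0 -1"

```text
clock: 14.15
position: [0.657, 0.0552, 0.2489]
orientation: [0.001, 0.149, 0.989, 0.0]
contact_force: [-0.4, -0.6, -0.7]
gripper_width: 0.087
grasp_force: 0.0
```

Emit:
move_arm --pt "0.15 0.05 0 0 0 -0.163 -1" --pt "0.204 0.066 0 0 0 -0.163 -1" --pt "0.204 0.066 0 0 0 -0.163 -1" --pt "0.204 0.066 0 0 0 -0.163 -1" --pt "0.204 0.066 0 0 0 -0.163 -1" --pt "0.204 0.066 0 0 0 -0.163 -1"

```text
clock: 14.75
position: [0.5696, 0.1152, 0.2471]
orientation: [-0.0, 0.022, 1.0, -0.0]
contact_force: [0.6, 0.2, 1.5]
gripper_width: 0.0873
grasp_force: 0.0
```

```bash
python3 st.py
python3 - <<'E'
from h import *
P=r.camera_params('wrist');o=r.get_obs();snap('wrist','w5.png')
print('post',[(d['xy'],round(d['p'],2),atz('wrist',d['xy'],.06,P).round(4)) for d in r.boxes_of('wrist','post_top')])
print('tcp pix',proj('wrist',o['position'],P))
r.capture('side')
for q in('glue','mug','spool','driver','flask','sledge'):print(q,[(d['xy'],round(d['p'],2),atz('side',d['xy'],.04).round(3)) for d in r.boxes_of('side',q)][:2])
print(proj('wrist',[.5555,.058,.066],P))
E
```

```text
clock 14.75
joint_pos [ 0.0728  0.2411 -0.4226  1.4739  0.0989  1.4483  1.1748]
position [0.5696 0.1152 0.2471]
orientation [-3.000e-04  2.240e-02  9.997e-01 -2.000e-04]
contact_force [0.5757 0.2351 1.4545]
moment [ 0.1326 -0.0422  0.0475]
gripper_width 0.0873
grasp_force 0.0
post [([237.9, 180.2], 0.97, array([0.5658, 0.0673, 0.06  ])), ([322.4, 7.0], 0.82, array([0.3596, 0.1771, 0.06  ])), ([112.3, 139.3], 0.81, array([ 0.5018, -0.0931,  0.06  ]))]
tcp pix [278.52478287 240.58894613]
glue [([352.3, 303.8], 0.93, array([ 0.526, -0.268,  0.04 ]))]
mug [([286.4, 169.0], 0.78, array([0.69 , 0.264, 0.04 ]))]
spool [([317.9, 157.1], 0.7, array([0.809, 0.269, 0.04 ])), ([373.6, 285.6], 0.69, array([ 0.599, -0.251,  0.04 ]))]
driver [([226.6, 203.4], 0.78, array([0.458, 0.204, 0.04 ]))]
flask [([293.5, 221.3], 0.68, array([0.572, 0.038, 0.04 ])), ([252.7, 143.6], 0.57, array([0.678, 0.455, 0.04 ]))]
sledge [([161.3, 233.3], 0.95, array([0.26 , 0.179, 0.04 ])), ([301.4, 277.9], 0.76, array([ 0.476, -0.145,  0.04 ]))]
[228.90603751 173.13349846]
```

View pics/w5.png

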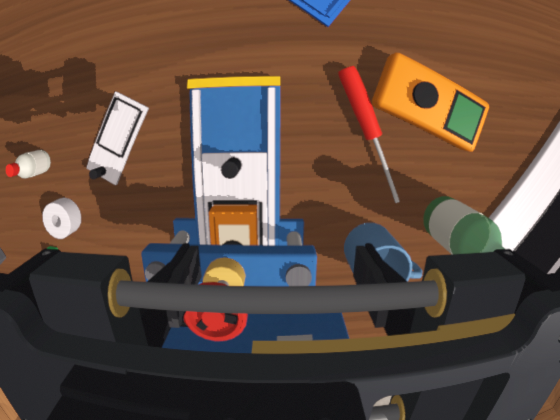

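The wrist view shows the post top at about (232,162), its base at (232,174), the lip from (190,83) to (279,81), and the foot raised with the shell behind the post. My last sideways shift had the wrong sign, which only left the hand 57 mm to the left. I'll correct it now.

Run:
```python
from h import *
P=r.camera_params('wrist');o=r.get_obs()
p=atz('wrist',(232,164),.066,P);b=atz('wrist',(232,174),.024,P);print('post',p,b)
im=cv2.imread('pics/w5.png');g=im[150:185,215:250].max(2);m=(g<75).astype('uint8');k,l,s,c=cv2.connectedComponentsWithStats(m);print(s[1:],c[1:]+[215,150])
a,bb=atz('wrist',(190,84),.024,P),atz('wrist',(280,82),.024,P);print(a,bb,(a+bb)/2,np.degrees(np.arctan2(a[0]-bb[0],a[1]-bb[1])))
from scipy.spatial.transform import Rotation as R
q=o['orientation'];M=R.from_quat([q[1],q[2],q[3],q[0]]).as_matrix();print(M.round(3));
d=p-o['position'];print('tool shift /0.5',(M.T@d/.5).round(4))
```

```text
post [0.54435369 0.06379663 0.066     ] [0.56382612 0.05669855 0.024     ]
[[  7   7  19  21 276]] [[230.81521739 167.3442029 ]]
[0.44121085 0.00878353 0.024     ] [0.44745377 0.12472536 0.024     ] [0.44433231 0.06675445 0.024     ] -176.91786537188824
[[-0.999  0.043 -0.   ]
 [ 0.043  0.999  0.   ]
 [ 0.     0.    -1.   ]]
tool shift /0.5 [ 0.0444 -0.1075  0.3631]
```

Run:
```python
from h import *
P=r.camera_params('wrist')
for c in((231.5,166.5),(231.5,168.5)):print(atz('wrist',c,.066,P))
for z in(.022,.066):
  print(z,[proj('wrist',[.553+a,.0615+b,z],P).round(1) for a,b in((0,0),(.011,0),(-.011,0),(0,.011),(0,-.011))])
```

```text
[0.54730103 0.06299029 0.066     ]
[0.54969082 0.06281878 0.066     ]
0.022 [array([235.2, 165.5]), array([235.8, 173.7]), array([234.7, 157.2]), array([243.5, 165. ]), array([227. , 165.9])]
0.066 [array([230.6, 171.3]), array([231.3, 180.4]), array([229.9, 162.1]), array([239.8, 170.8]), array([221.5, 171.8])]
```

Emit:
move_arm --pt "0.03 -0.11 0 0 0 0 -1" --pt "0.03 -0.11 0 0 0 0 -1" --pt "0.03 -0.11 0.08 0 0 0 -1" --pt "0.03 -0.11 0.16 0 0 0 -1" --pt "0.03 -0.11 0.24 0 0 0 -1" --pt "0.03 -0.11 0.3 0 0 0 -1" --pt "0.03 -0.11 0.35 0 0 0 -1" --pt "0.03 -0.11 0.35 0 0 0 -1" --pt "0.03 -0.11 0.35 0 0 0 -1" --grip_force 20

```text
clock: 16.1
position: [0.5517, 0.0623, 0.0733]
orientation: [0.0, 0.021, 1.0, 0.0]
contact_force: [0.9, 0.4, 0.0]
gripper_width: 0.0871
grasp_force: 0.0
```

Run:
```python
from h import *
P=r.camera_params('wrist');o=r.get_obs();print(o['position'],o['contact_force'],o['orientation'])
im=snap('wrist','w6.png');g=im.max(2)
print('post',[(d['xy'],round(d['p'],2),atz('wrist',d['xy'],.066,P).round(4)) for d in r.boxes_of('wrist','post_top')][:3])
print('expected',proj('wrist',[.552,.061,.066],P))
```

```text
[0.55171285 0.06233536 0.07333586] [0.90251925 0.36501642 0.04493956] [8.93953739e-05 2.12576432e-02 9.99774026e-01 4.62871451e-05]
post [([275.7, 238.9], 0.88, array([0.5534, 0.0604, 0.066 ])), ([80.5, 164.2], 0.68, array([ 0.4931, -0.0766,  0.066 ]))]
expected [276.47444092 236.95807372]
```

View pics/w6.png

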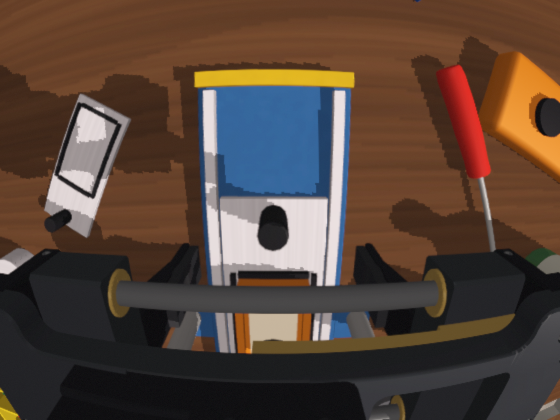

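The post top is at (273,236), between the fingers as expected. I'll descend and pinch it.

Emit:
move_arm --pt "0 -0.002 0.04 0 0 0 -1" --pt "0 -0.002 0.08 0 0 0 -1" --pt "0 -0.002 0.106 0 0 0 -1" --pt "0 -0.002 0.106 0 0 0 -1" --pt "0 -0.002 0.106 0 0 0 -1"

```text
clock: 16.7
position: [0.552, 0.0615, 0.0206]
orientation: [0.001, 0.021, 1.0, 0.0]
contact_force: [-0.8, -0.1, -0.6]
gripper_width: 0.0873
grasp_force: 0.0
```

Emit:
move_arm --pt "0 0 0 0 0 0 1" --pt "0 0 0 0 0 0 1" --pt "0 0 0 0 0 0 1" --pt "0 0 0 0 0 0 1" --pt "0 0 0 0 0 0 1" --pt "0 0 0 0 0 0 1" --pt "0 0 0 0 0 0 1" --pt "0 0 0 0 0 0 1" --pt "0 0 0 0 0 0 1" --pt "0 0 0 0 0 0 1" --pt "0 0 0 0 0 0 1" --grip_force 20

```text
clock: 17.8
position: [0.5514, 0.0611, 0.0196]
orientation: [-0.0, 0.021, 1.0, -0.0]
contact_force: [-1.2, -0.5, -0.2]
gripper_width: 0.0213
grasp_force: 20.0
```

Emit:
move_arm --pt "0.006 0 0 0 0 0 1" --pt "0.016 0 0 0 0 0 1" --pt "0.026 0 0 0 0 0 1" --pt "0.036 0 0 0 0 0 1" --pt "0.046 0 0 0 0 0 1" --pt "0.056 0 0 0 0 0 1" --pt "0.066 0 0 0 0 0 1" --pt "0.076 0 0 0 0 0 1" --pt "0.086 0 0 0 0 0 1" --pt "0.096 0 0 0 0 0 1" --pt "0.106 0 0 0 0 0 1" --pt "0.116 0 0 0 0 0 1" --pt "0.126 0 0 0 0 0 1" --pt "0.136 0 0 0 0 0 1" --pt "0.144 0 0 0 0 0 1" --pt "0.152 0 0 0 0 0 1" --pt "0.16 0 0 0 0 0 1" --pt "0.16 0 0 0 0 0 1"

```text
clock: 19.6
position: [0.4706, 0.0647, 0.0195]
orientation: [-0.001, 0.021, 1.0, -0.0]
contact_force: [-3.3, 1.5, -0.1]
gripper_width: 0.0213
grasp_force: 20.0
```

Emit:
move_arm --pt "0.004 0 0 0 0 0 1" --pt "0.008 0 0 0 0 0 1" --pt "0.012 0 0 0 0 0 1" --pt "0.016 0 0 0 0 0 1" --pt "0.018 0 0 0 0 0 1" --pt "0.018 0 0 0 0 0 1" --pt "0.018 0 0 0 0 0 1"

```text
clock: 20.3
position: [0.4641, 0.0651, 0.02]
orientation: [0.002, 0.021, 1.0, 0.0]
contact_force: [7.9, 0.5, -8.3]
gripper_width: 0.0212
grasp_force: 20.0
```

The sledge is at the stop: 87 mm of travel, and the force along x reverses. Let go and rise.

Emit:
move_arm --pt "-0.003 0 0 0 0 0 1" --pt "-0.003 0 0 0 0 0 1" --pt "-0.003 0 0 0 0 0 0" --pt "-0.003 0 0 0 0 0 -1" --pt "-0.003 0 0 0 0 0 -1" --pt "-0.003 0 0 0 0 0 -1" --pt "-0.003 0 0 0 0 0 -1" --pt "-0.003 0 0 0 0 0 -1" --pt "-0.003 0 0 0 0 0 -1" --pt "-0.003 0 0 0 0 0 -1" --pt "-0.003 0 -0.04 0 0 0 -1" --pt "-0.003 0 -0.1 0 0 0 -1" --pt "-0.003 0 -0.18 0 0 0 -1" --pt "-0.003 0 -0.26 0 0 0 -1" --pt "-0.003 0 -0.32 0 0 0 -1" --pt "-0.003 0 -0.32 0 0 0 -1" --pt "-0.003 0 -0.32 0 0 0 -1"

```text
clock: 22.0
position: [0.4642, 0.065, 0.1798]
orientation: [0.001, 0.021, 1.0, -0.0]
contact_force: [0.2, -0.2, -1.2]
gripper_width: 0.0872
grasp_force: 0.0
```

```bash
python3 st.py
python3 - <<'E'
from h import *
P=r.camera_params('wrist');r.capture('wrist')
for q,z in(('post_top',.066),('shell',.04)):print(q,[(d['xy'],round(d['p'],2),atz('wrist',d['xy'],z,P).round(4)) for d in r.boxes_of('wrist',q)][:3])
r.capture('scene');r.capture('side')
for c in('scene','side'):
  for q,z in(('post_top',.066),('shell',.04)):print(c,q,[(d['xy'],round(d['p'],2),atz(c,d['xy'],z).round(4)) for d in r.boxes_of(c,q)][:3])
E
```

```text
clock 22.0
joint_pos [ 0.1818  0.0148 -0.4187  1.8523  0.0067  1.2746  1.2895]
position [0.4642 0.065  0.1798]
orientation [ 6.000e-04  2.120e-02  9.998e-01 -0.000e+00]
contact_force [ 0.2199 -0.21   -1.1959]
moment [ 0.1515 -0.0598  0.0317]
gripper_width 0.0872
grasp_force 0.0
post_top [([278.2, 209.8], 0.91, array([0.4779, 0.0647, 0.066 ])), ([136.9, 217.0], 0.91, array([ 0.4795, -0.0862,  0.066 ])), ([412.4, 194.1], 0.68, array([0.4669, 0.2048, 0.066 ]))]
shell [([279.6, 265.5], 0.86, array([0.5526, 0.0633, 0.04  ]))]
scene post_top [([299.0, 217.8], 0.85, array([0.5089, 0.0777, 0.066 ])), ([239.2, 212.1], 0.8, array([ 0.5328, -0.1039,  0.066 ])), ([352.9, 179.6], 0.69, array([0.3246, 0.2169, 0.066 ]))]
scene shell [([295.8, 230.1], 0.6, array([0.5383, 0.0754, 0.04  ]))]
side post_top [([302.1, 279.9], 0.76, array([ 0.4599, -0.1723,  0.066 ])), ([160.5, 233.7], 0.66, array([0.2505, 0.1466, 0.066 ])), ([262.3, 233.0], 0.61, array([0.4648, 0.0136, 0.066 ]))]
side shell [([285.9, 217.9], 0.84, array([0.5625, 0.0614, 0.04  ])), ([320.0, 158.2], 0.46, array([0.8111, 0.2598, 0.04  ]))]
```

```bash
python3 -c "
from bench import r
print(r.finish_job())"
```

```text
the job is handed in; nothing more can be done
None
```

The job is handed in (no verdict was returned): the press is unscrewed snug to its top stop (about 2.2 mm compression by torque, before letting go), the sledge is drawn about 87 mm to the yellow stop, camera detections show the shell having moved out with it, and the hand has let go and is clear of everything.

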